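Pop the egg piercer out of its dock and stop it on the slide

TASK

Press the egg cooker's flat eject key down with one fingertip, so that the egg piercer springs out of its dock, and with the other finger stop the piercer on the short sloping slide before it slides off the open end. Only press and touch: do not grasp or lift the piercer, and leave the timer, the egg cup and the jar alone. Finish while still holding it stopped, with the piercer fully out past the dock's stop, standing flat on the slide and resting still against your finger; the key may stay down or come up again.

Things in the scene. Friction and masses are not known exactly. Their poses are not given: they have to be found in the camera images.
- cooker: White round egg cooker, 156 mm across and 164 mm tall with a clear dome, fixed in place, with a sloping aluminium slide coming out of its side. Place and heading differ each time. Origin: on the table, straight under the origin of slide; x level, the way the slide runs; y to the eject key. The cooker's own axis stands at x = -215 mm. Leave the cooker itself alone.
- slide: The slide. Origin: on the floor of the slide, on its centre line, 30 mm above the table. x points downhill (12 degrees below level), y level across to the eject key, z square to the floor. Floor 40 mm wide, slippery: the piercer never stays on it unheld. Guide rails 5 mm high at y = +-17 to +-20 mm, from x = -69 to +35 mm.
- slide_exit (a point): Middle of the open downhill end of the slide's floor, at x = +35 mm in the slide's frame. A piercer going past it drops to the table.
- dock_stop (a point): Where the dock's stop crosses the floor (slide's x = -75 mm): a steel fin 4 mm thick, 8 mm high with the key up, sunk below the floor with the key down. The dock, an open-topped pocket with walls 16 mm high, lies uphill of it. A spring plunger (1.1 N) behind the piercer pushes it out as soon as the stop has sunk.
- piercer: Egg piercer: loose black plastic block with a steel disc on top, 36 mm long (its x, along the slide), 28 mm wide, 28 mm high, about 60 g. Origin: centre of its underside, at the start 95 mm uphill of the slide's origin, in the dock. Freed, it shoots downhill at about 0.5 m/s, so the stopping finger must be in its way before the key is down.
- eject_key (a joint): Travel of the eject key, m: 0 up, 0.009 fully down (square to the slide's floor). Spring: 2 N at the start of the travel, 4.5 N at the end; springs up when let go. The stop frees the piercer at about 0.008.
- key_top (a point): Centre of the top of the eject key, a flat aluminium plate 50 mm (slide's x) by 36 mm (slide's y), parallel to the slide's floor: in the slide's frame at x = 0, y = +66 mm; its top is 18 mm above the floor's plane when up, 9 mm when down. A second fingertip level with the pressing one, over the slide's centre line, clears the rails and floor and bars the piercer.
- timer: Round white kitchen timer with a small knob, 64 mm across, 41 mm high; origin: centre of its underside. Leave alone.
- egg_cup: Metal egg cup, 50 mm across, 58 mm high; origin: centre of its underside. Leave alone.
- jar: Closed glass jar, 72 mm across, 95 mm high; origin: centre of its underside. Leave alone.
There are look-alikes about, which are no part of the job. What is meant by the piercer is not pink or yellow, and is the smaller of those in its own colour.

How it is judged:
By the outcome, as a careful person would: the job done as asked, in the order asked, and still so for the second after the job is handed in, while the arm keeps its last pose, push and grip.
It also fails if it takes over 32 s, if anything falls off the work surface, if the arm or the gripper's body presses on something with over 40 N, if the wrist force passes 120 N, or if a joint passes its speed limit or range.

ROBOT

A 6-joint arm with a two-finger parallel gripper is mounted at the origin on the work surface. World frame = base frame: x ahead of the robot, y to its left, z up, the work surface at z = 0. Lengths are in m, angles in rad, forces in N, time in s.
With the tool pointing down it reaches from about 0.35 to 0.975 m from the base axis. Payload 4.9 kg.
Tool frame: the origin (TCP) lies midway between the tips of the shut fingers; the grasp point (between the pads) lies manip.grip_depth behind it (manip.grip_depth is the distance from the TCP to the grasp point, in m); z points along the fingers, x is the direction in which the jaws open and shut, and the axes are right-handed (so a half turn about z gives the same grasp; the last joint's range is limited). The gripper opens to 85 mm and grips with 20 to 120 N. Pads are 22 mm wide; open, the fingers measure 114 mm over their backs; the gripper's body (76 mm by 85 mm) begins 54 mm behind the grasp point. The pads swing forward as they close: fully open they stand 13 mm farther back than shut.
Start: joints at [-1.285, 0.053, 1.613, -0, 1.476, -0.119], TCP at [0.246, -0.574, 0.231] pointing down, gripper open.
Joint ranges: [-3.01, 3.01], [-1.01, 2.22], [0.06, 2.58], [-1.02, 4.17], [0.09, 2.62], [-3.14, 3.14]. Speed limits (rad/s): [2.57, 2.57, 3.14, 3.14, 3.14, 3.14].

INTERFACE

Orientations are given as a unit quaternion [w, x, y, z].
In Python, from plant import state, grab_frame, ticket, manip gives the robot as it stands.
- The arm moves only by the tool carry_out, never from a script. Its argument "moves" is a list that holds one entry, the list of rows, each a list of 7 numbers: the turn, a rotation vector about the tool's x, y, z each as a share of 5 degrees, from -1 to 1, then the shift along the tool's x, y, z each as a share of 0.04 m, from -1 to 1, then the gripper command: -1 is shut, 1 is fully open, values between are in proportion. A call has 1 to 8 rows; each row shifts and turns the commanded pose from where the row before left it, along the tool's axes as they then stand; what a row does not reach is not made up. A row lasts 1/12 s, in which the tool goes at most 41.7 mm and 7.16 degrees, less where a joint would pass 70% of its speed; a pose out of reach is approached as far as the arm can. A call with a number of a shift or a turn outside -1 to 1 is refused whole. A call with a gripper value outside its range is refused whole. The fingers move at their own pace and stop on an object; the grip force is fixed at half the most. Time passes only in rows, so rows that do not move let the fingers close. It gives the time, the measured TCP pose, the force and the opening at its end, in the units of the state.
- state(): the state, without advancing time (a new reading comes with each control period).
- grab_frame(name): name is "scene" or "top" or "wrist"; returns a dict with "frame" (384x512x3 uint8, red, green, blue), "z_map" (384x512 float32, m along the optical axis (not along the pixel's ray), 0 where there is no reading), "K" (3x3 intrinsics, pixels), "k1" (the pictures are not rectified: a ray, as slopes to the right and down, at radius r is drawn at 1 + k1 r^2 times it, then the intrinsics apply), "world_from_camera" (4x4, takes a point from camera to world coordinates); the wrist camera has in their place "hand_eye" (4x4, takes a point from camera to tool coordinates, whose origin is the TCP and whose axes are the tool frame's). Camera axes: x right, y down, z forward; pixel columns grow to the right and rows downward; lengths in m; the calibration is good to about 2 mm. A picture is of the moment at which its call begins: read the wrist's pose just before it.
- ticket.job_done(): hands the job in, once; it reports no verdict.
The state is a dict: "time": time; "joint_pos": joint angles; "joint_vel": joint speeds; "joint_efforts": joint torques, N m; "tool_pos": TCP position; "tool_rot": TCP orientation; "contact_force": force on the tool from outside, world axes, zero at the start; "ft_torque": the same for the moment, N m; "gripper_width": opening from 0.0 (shut) to 1.0 (fully open).
Only numpy, scipy, OpenCV 4.12 (cv2) and the standard library are available. Lean on these libraries where they do the work, as an engineer would, in place of code of your own. Each camera call takes 0.05 s, during which the arm holds its last target.

## Working session

There is one attempt and no reset: what is moved stays moved. The work goes in short steps, Python scripts to look and compute and a tool call to move; the robot and the scene stay as the last step left them, time stands still between calls to the robot, and variables do not carry over. Pictures are saved under pics/ and viewed, and the job is handed in when it is done.

Besides the shell and the picture viewer there is one more tool, called after "Call:" by a JSON object that holds its "name" and its "arguments", one argument or row to a line. carry_out: Moves the arm, as the interface text tells. Shift numbers are shares of 0.04 m and turn numbers shares of 5 degrees, none past 1 either way. Its arguments: {"type":"object","properties":{"moves":{"type":"array"}},"required":["moves"]}

```bash
ls; mkdir -p pics
cat > h.py <<'E'
import numpy as np, cv2
from plant import state, grab_frame, ticket, manip
def save(name,fn):
    f=grab_frame(name); cv2.imwrite('pics/'+fn,f['frame'][:,:,::-1]); np.savez('pics/'+fn+'.npz',**{k:v for k,v in f.items()}); return f
def world(f,us,vs,T=None):
    # pixel->world using z_map
    K=f['K'];k1=float(f['k1']);d=np.array([0,0,0,0,0.]);d[0]=k1
    p=np.stack([us,vs],-1).astype(float).reshape(-1,1,2)
    n=cv2.undistortPoints(p,K,d).reshape(-1,2)
    z=f['z_map'][np.round(vs).astype(int),np.round(us).astype(int)]
    P=np.c_[n*z[:,None],z]
    M=T if T is not None else f['world_from_camera']
    return P@M[:3,:3].T+M[:3,3]
def cloud(f,T=None):
    v,u=np.mgrid[0:384,0:512]
    return world(f,u.ravel(),v.ravel(),T).reshape(384,512,3)
E
python3 - <<'E'
from h import *
for n in ['scene','top','wrist']:
    f=save(n,n+'0.png')
    print(n,f['K'].tolist(),f['k1'],(f.get('world_from_camera') if 'world_from_camera' in f else f['hand_eye']).round(3).tolist())
print(state(),manip.grip_depth)
E
```

```text
pics
scene [[362.3223465333254, 0.0, 250.64745056115265], [0.0, 362.3223465333254, 187.20710571838777], [0.0, 0.0, 1.0]] -0.0601278413000868 [[-0.554, 0.526, -0.645, 1.052], [0.832, 0.336, -0.441, 0.344], [-0.015, -0.782, -0.623, 0.51], [0.0, 0.0, 0.0, 1.0]]
top [[376.61612289712883, 0.0, 257.11101266673955], [0.0, 376.61612289712883, 189.39155762736084], [0.0, 0.0, 1.0]] -0.12470858538606545 [[0.023, -0.997, 0.068, 0.514], [-1.0, -0.021, 0.023, 0.034], [-0.022, -0.068, -0.997, 0.761], [0.0, 0.0, 0.0, 1.0]]
wrist [[322.82553196173694, 0.0, 255.98838476199083], [0.0, 322.82553196173694, 187.2671156164169], [0.0, 0.0, 1.0]] 0.004027781023578405 [[1.0, -0.001, 0.002, -0.001], [0.0, 0.96, 0.28, -0.072], [-0.002, -0.28, 0.96, -0.143], [0.0, 0.0, 0.0, 1.0]]
{'time': 0.15, 'joint_pos': array([-1.28496871e+00,  5.32081779e-02,  1.61397408e+00,  4.51253119e-05,
        1.47599862e+00, -1.18984871e-01]), 'joint_vel': array([ 8.58741790e-05, -5.48551468e-04, -2.59703432e-03,  1.83708218e-03,
       -1.40074317e-03, -3.33397714e-04]), 'joint_efforts': array([ 7.46634669e-04, -3.94244063e+01, -3.70721877e+01, -6.75672800e-05,
        4.67658421e-03,  1.81160635e-05]), 'tool_pos': array([ 0.24603775, -0.57401028,  0.2303463 ]), 'tool_rot': array([-5.29930698e-04,  8.34817815e-01, -5.50525735e-01, -5.91855769e-04]), 'contact_force': array([-0.19562701,  0.24032724,  0.28091773]), 'ft_torque': array([ 0.00120171, -0.08039289,  0.00270935]), 'gripper_width': 0.9984087387639785} 0.0187
```

View pics/scene0.png

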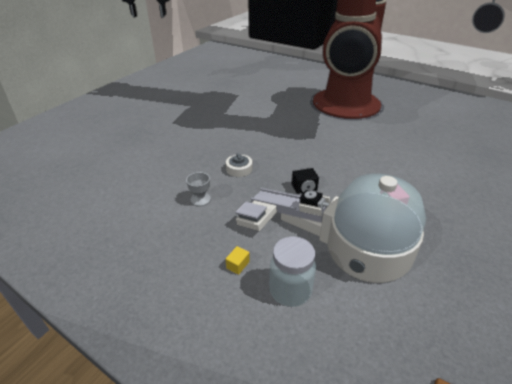

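View pics/top0.png

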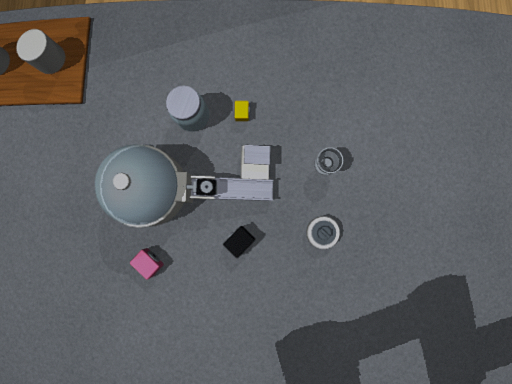

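Run:
```python
from h import *
a=cv2.imread('pics/top0.png')[130:265,170:290]
cv2.imwrite('pics/c1.png',cv2.resize(a,None,fx=4.4,fy=4.4,interpolation=cv2.INTER_CUBIC))
f=dict(np.load('pics/top0.png.npz'))
C=cloud(f); np.set_printoptions(precision=3,suppress=True,linewidth=200)
def patch(u0,u1,v0,v1,n):
    P=C[v0:v1,u0:u1].reshape(-1,3); print(n,np.median(P,0),P.min(0),P.max(0))
patch(248,266,149,161,'key'); patch(225,268,184,195,'floor'); patch(203,211,183,191,'disc');patch(233,245,236,248,'black2');patch(300,310,280,300,'table');patch(232,246,104,116,'yel')
print(C[155,240:275].tolist()); 
print(C[189,212:280].tolist())
print('col');print(C[140:205,256].tolist())
```

```text
key [0.629 0.053 0.05 ] [0.618 0.036 0.043] [0.641 0.069 0.056]
floor [0.564 0.072 0.035] [0.514 0.031 0.023] [0.575 0.112 0.761]
disc [0.564 0.142 0.081] [0.557 0.135 0.077] [0.571 0.148 0.083]
black2 [0.463 0.083 0.041] [0.452 0.073 0.037] [0.474 0.094 0.045]
table [ 0.367 -0.048  0.002] [ 0.347 -0.058 -0.001] [ 0.386 -0.039  0.005]
yel [0.724 0.091 0.029] [ 0.71   0.078 -0.002] [0.743 0.107 0.034]
[[0.6353001654763446, 0.08776945135035716, 0.0015637605693507028], [0.6313294307411668, 0.08400124669808624, 0.026725808502620407], [0.6296612531666758, 0.08132197689768746, 0.03742352630277901], [0.6296756734163043, 0.0793682486060692, 0.03755967338425936], [0.6272493748495511, 0.07648911591140545, 0.05300320298066519], [0.6268657433627196, 0.07443458182469631, 0.05563133049877467], [0.6272129401381494, 0.0726471975680146, 0.05367805093288747], [0.6277260142094117, 0.07090408562492945, 0.05068739675519651], [0.6275294577652563, 0.06892383570150856, 0.05214409519044605], [0.6273790575039642, 0.06696534767968187, 0.05331155438055424], [0.6275972069722998, 0.06511589532362902, 0.0521720273
[... 9456 characters left out ...]
, 0.05257160795576672, 0.02942549496088842], [0.5527407063818325, 0.052447942969548134, 0.032468235051235084], [0.5508832575308624, 0.05244540243621709, 0.030825168248747148], [0.548931113429298, 0.052395705736003106, 0.03100955761964941], [0.5467720630157357, 0.05222648896659683, 0.035856625496182515], [0.5448204419076371, 0.052167990222823424, 0.03639950839599515], [0.5442679609228559, 0.053013501741911065, 0.0015208954253984608], [0.5423523341767968, 0.05303833784811826, -0.0012885885329328994], [0.5401624580205775, 0.052869188151411145, 0.003527411373167144], [0.5381559225057785, 0.0528273276369903, 0.003343183422313656], [0.5362228395268012, 0.052850324248638114, 0.0005925306870638858]]
```

View pics/c1.png

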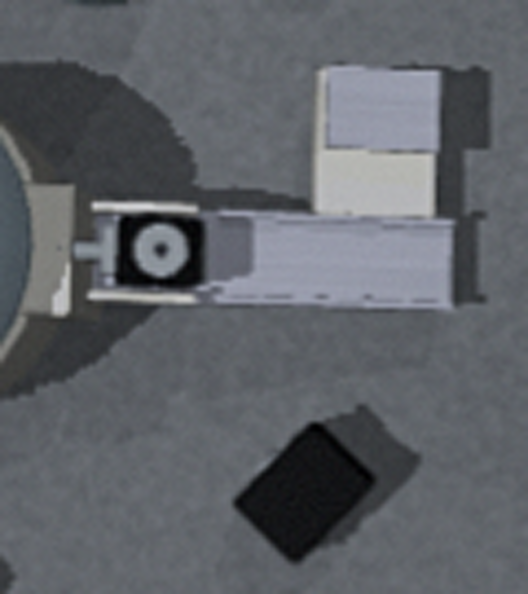

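The black candidates are the block in the dock at (206,187), which has a steel disc on top, and the loose block at (239,241). The loose one is larger and has no disc. The docked block fits the description and the crop confirms it. Next I fit the slide frame.

```bash
cat >> h.py <<'E'
np.set_printoptions(precision=4,suppress=True,linewidth=160)
from scipy.optimize import least_squares
def slideT(ox,oy,th,oz=0.03):
    c,s=np.cos(th),np.sin(th);t=np.radians(12)
    X=np.array([c*np.cos(t),s*np.cos(t),-np.sin(t)]);Y=np.array([-s,c,0]);Z=np.cross(X,Y)
    T=np.eye(4);T[:3,:3]=np.c_[X,Y,Z];T[:3,3]=[ox,oy,oz];return T
E
python3 - <<'E'
from h import *
for nm in ['top0','scene0']:
    f=dict(np.load(f'pics/{nm}.png.npz'));C=cloud(f)
    P=C.reshape(-1,3);P=P[np.isfinite(P).all(1)]
    T=slideT(0.564,0.055,-np.pi/2)
    for it in range(4):
        L=(P-T[:3,3])@T[:3,:3]
        key=L[(abs(L[:,0])<.035)&(abs(L[:,1]-.066)<.026)&(abs(L[:,2]-.018)<.005)]
        fl=L[(L[:,0]>-.075)&(L[:,0]<.045)&(abs(L[:,1])<.026)&(abs(L[:,2]-.002)<.006)]
        pc=L[(abs(L[:,0]+.095)<.03)&(abs(L[:,1])<.025)&(abs(L[:,2]-.028)<.006)]
        k=lambda a:(np.percentile(a,1)+np.percentile(a,99))/2
        # heading from key rect
        r=cv2.minAreaRect((key[:,:2]*1000).astype(np.float32)); r2=cv2.minAreaRect((fl[:,:2]*1000).astype(np.float32));r3=cv2.minAreaRect((pc[:,:2]*1000).astype(np.float32))
        print(nm,'key',r,np.median(key[:,2]),len(key),'\n floor',r2,np.median(fl[:,2]),'\n pc',r3,np.median(pc[:,2]))
        break
E
```

```text
top0 key ((-0.6584053039550781, 66.10826110839844), (36.619266510009766, 50.744380950927734), 89.72906494140625) 0.019665003537261045 486 
 floor ((-20.065757751464844, 2.8754825592041016), (46.128658294677734, 109.0759048461914), 89.98036193847656) 0.0020389891675631874 
 pc ((-97.74112701416016, -0.08697891235351562), (40.254825592041016, 27.74608039855957), 1.461147665977478) 0.030144724511631527
scene0 key ((-1.8074398040771484, 64.63978576660156), (37.69944763183594, 50.30747604370117), 89.20381164550781) 0.017663358714084733 329 
 floor ((-19.894493103027344, 1.1438007354736328), (107.76696014404297, 48.87314987182617), 0.6364152431488037) 0.00025849354972967546 
 pc ((-96.77828216552734, -0.38944053649902344), (37.32927703857422, 28.096872329711914), 2.158201217651367) 0.027732440571646425
```

```bash
cat >> h.py <<'E'
from scipy.spatial.transform import Rotation as R
TS=slideT(0.5637,0.056,-np.pi/2-0.003)
def plan(pt,tx=0,n=8,cap=0.95,pose=None,grip=1,T=TS):
    """pt: TCP target in slide frame; tool z=-slideZ, tool x=slideY"""
    s=state();q=s['tool_rot'];Rc=R.from_quat([q[1],q[2],q[3],q[0]]);p=np.array(s['tool_pos'])
    if pose: p,Rc=pose
    A=T[:3,:3];Rt=R.from_matrix(np.c_[A[:,1],A[:,0],-A[:,2]]);g=A@np.array(pt)+T[:3,3]
    rows=[]
    for i in range(n):
        dr=(Rc.inv()*Rt).as_rotvec()/np.radians(5);dp=Rc.inv().apply(g-p)/.04
        a=dr*min(1,cap/max(np.abs(dr).max(),1e-9));b=dp*min(1,cap/max(np.linalg.norm(dp),1e-9))
        if i==0: print('left rot',dr.round(2),'shift',dp.round(2))
        a=a.round(2);b=b.round(2);rows.append([*map(float,a),*map(float,b),grip])
        p=p+Rc.apply(b*.04);Rc=Rc*R.from_rotvec(a*np.radians(5))
    print(rows)
    return p,Rc
E
python3 - <<'E'
from h import *
ps=plan([0,.033,.13]);plan([0,.033,.13],pose=ps)
E
```

```text
left rot [  2.11  -1.38 -13.28] shift [-10.4  -13.99   1.85]
[[0.15, -0.1, -0.95, -0.56, -0.76, 0.1, 1], [0.15, -0.1, -0.95, -0.5, -0.8, 0.12, 1], [0.15, -0.1, -0.95, -0.43, -0.84, 0.13, 1], [0.15, -0.1, -0.95, -0.36, -0.87, 0.14, 1], [0.15, -0.1, -0.95, -0.28, -0.89, 0.16, 1], [0.15, -0.1, -0.95, -0.21, -0.91, 0.17, 1], [0.15, -0.1, -0.95, -0.13, -0.92, 0.19, 1], [0.15, -0.1, -0.95, -0.05, -0.93, 0.2, 1]]
left rot [ 0.9  -0.58 -5.68] shift [ 0.3  -9.68  2.21]
[[0.15, -0.1, -0.95, 0.03, -0.93, 0.21, 1], [0.15, -0.1, -0.95, 0.11, -0.92, 0.22, 1], [0.15, -0.1, -0.95, 0.18, -0.9, 0.23, 1], [0.15, -0.09, -0.95, 0.26, -0.88, 0.24, 1], [0.15, -0.09, -0.95, 0.33, -0.85, 0.25, 1], [0.15, -0.1, -0.93, 0.41, -0.82, 0.26, 1], [0.0, 0.0, 0.0, 0.47, -0.78, 0.27, 1], [0.0, 0.0, 0.0, 0.47, -0.78, 0.27, 1]]
```

Call:
{"name": "carry_out", "arguments": {
  "moves": [
    [[0.15,-0.1,-0.95,-0.55,-0.75,0,0.2],[0.15,-0.1,-0.95,-0.5,-0.8,0,0.2],[0.15,-0.1,-0.95,-0.45,-0.85,0,0.2],[0.15,-0.1,-0.95,-0.35,-0.85,0.05,0.2],[0.15,-0.1,-0.95,-0.3,-0.9,0.1,0.2],[0.15,-0.1,-0.95,-0.2,-0.9,0.1,0.2],[0.15,-0.1,-0.95,-0.15,-0.9,0.1,0.2],[0.15,-0.1,-0.95,-0.05,-0.95,0.1,0.2]]
  ]
}}

```text
time: 0.82
tool_pos: [0.3961, -0.3123, 0.229]
tool_rot: [-0.062, 0.967, -0.246, -0.001]
contact_force: [-0.2, -1.1, -0.9]
gripper_width: 0.601
```

Run:
```python
from h import *
s=state();print(s['tool_pos'],s['contact_force'],s['gripper_width'],s['time'])
plan([0,.033,.13])
```

```text
[ 0.3961 -0.3123  0.229 ] [-0.2207 -1.0568 -0.8729] 0.6013981299724412 0.8167
left rot [ 0.91 -0.58 -5.64] shift [ 0.4  -9.6   2.96]
[[0.15, -0.1, -0.95, 0.04, -0.91, 0.28, 1], [0.15, -0.1, -0.95, 0.12, -0.9, 0.29, 1], [0.15, -0.1, -0.95, 0.19, -0.88, 0.3, 1], [0.16, -0.09, -0.95, 0.27, -0.86, 0.31, 1], [0.15, -0.1, -0.95, 0.34, -0.83, 0.32, 1], [0.15, -0.09, -0.89, 0.41, -0.79, 0.33, 1], [-0.0, 0.0, 0.0, 0.47, -0.76, 0.33, 1], [-0.0, 0.0, 0.0, 0.47, -0.75, 0.34, 1]]
```

Call:
{"name": "carry_out", "arguments": {
  "moves": [
    [[0.15,-0.1,-0.95,0.05,-0.9,0.2,0.2],[0.15,-0.1,-0.95,0.1,-0.9,0.2,0.2],[0.15,-0.1,-0.95,0.2,-0.9,0.25,0.2],[0.15,-0.1,-0.95,0.25,-0.85,0.25,0.2],[0.15,-0.1,-0.95,0.35,-0.85,0.25,0.2],[0.15,-0.1,-0.9,0.4,-0.8,0.3,0.2],[0,0,0,0.45,-0.75,0.35,0.2],[0,0,0,0.45,-0.75,0.35,0.2]]
  ]
}}

```text
time: 1.48
tool_pos: [0.5467, -0.056, 0.1882]
tool_rot: [-0.104, 0.995, -0.003, -0.001]
contact_force: [0.6, -0.2, 0.2]
gripper_width: 0.601
```

Run:
```python
from h import *
s=state();print(s['tool_pos'],s['contact_force'],s['gripper_width'],s['time'])
plan([0,.033,.13])
```

```text
[ 0.5467 -0.056   0.1882] [ 0.5897 -0.2281  0.246 ] 0.601400705091268 1.4833
left rot [ 0.02  0.02 -0.03] shift [ 1.24 -1.92  1.2 ]
[[0.02, 0.02, -0.03, 0.46, -0.71, 0.44, 1], [-0.0, -0.0, 0.0, 0.46, -0.71, 0.44, 1], [-0.0, -0.0, 0.0, 0.32, -0.5, 0.32, 1], [-0.0, -0.0, 0.0, 0.0, 0.0, -0.0, 1], [-0.0, -0.0, 0.0, 0.0, 0.0, -0.0, 1], [-0.0, -0.0, 0.0, 0.0, 0.0, -0.0, 1], [-0.0, -0.0, 0.0, 0.0, 0.0, -0.0, 1], [-0.0, -0.0, 0.0, 0.0, 0.0, -0.0, 1]]
```

Call:
{"name": "carry_out", "arguments": {
  "moves": [
    [[0,0,0,0.45,-0.7,0.4,0.2],[0,0,0,0.45,-0.7,0.4,0.2],[0,0,0,0.35,-0.5,0.3,0.2],[0,0,0,0,0,0,0.2],[0,0,0,0,0,0,0.2],[0,0,0,0,0,0,0.2]]
  ]
}}

```text
time: 1.98
tool_pos: [0.5962, 0.0253, 0.1609]
tool_rot: [-0.104, 0.995, -0.003, -0.001]
contact_force: [0.9, -0.4, 1.1]
gripper_width: 0.596
```

Run:
```python
from h import *
s=state();print(s['tool_pos'],s['contact_force'],s['gripper_width'],s['time'])
plan([0,.033,.13],n=1)
f=save('wrist','w1.png');save('scene','s1.png');
q=s['tool_rot'];W=np.eye(4);W[:3,:3]=R.from_quat([q[1],q[2],q[3],q[0]]).as_matrix();W[:3,3]=s['tool_pos']
np.save('pics/W1.npy',W)
cv2.imwrite('pics/w1b.png',cv2.resize(f['frame'][:,:,::-1],None,fx=1.5,fy=1.5))
```

```text
[0.5962 0.0253 0.1609] [ 0.8571 -0.3972  1.0901] 0.5962298218448694 1.9833
left rot [ 0.02  0.03 -0.03] shift [ 0.01 -0.07  0.11]
[[0.02, 0.03, -0.03, 0.01, -0.07, 0.11, 1]]
```

View pics/w1b.png

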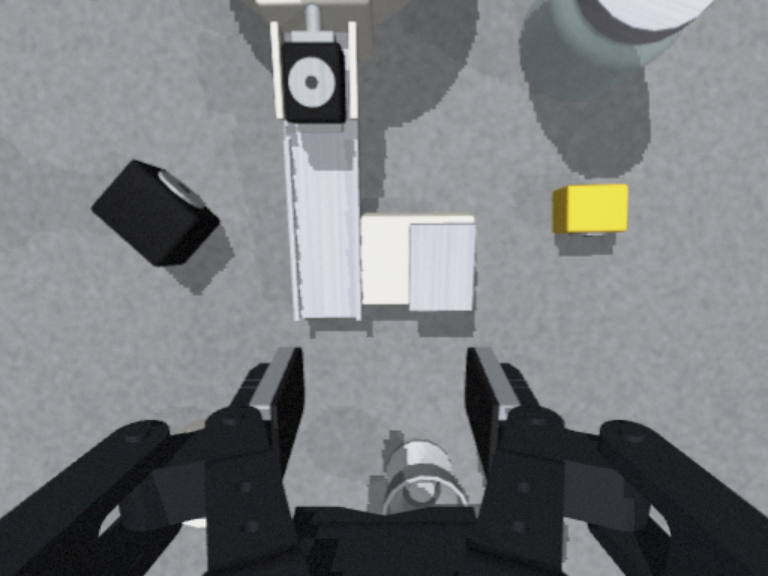

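View pics/s1.png

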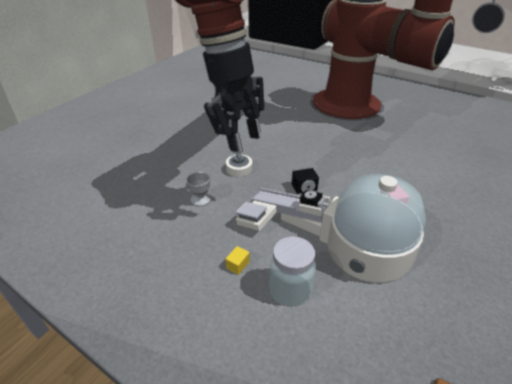

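The wrist view shows the slide at about x 290–360, y 120–320, and the key plate at about (442,267). The docked piercer is at (313,80). The loose black block at (155,212) also has a disc but is visibly bigger, so it's the decoy. Next I measure the fit again and the fingertips in tool coordinates.

Run:
```python
from h import *
f=dict(np.load('pics/w1.png.npz'));W=np.load('pics/W1.npy')
P=cloud(f,W@f['hand_eye']).reshape(-1,3)
z=f['z_map'].ravel()
L=(P-TS[:3,3])@TS[:3,:3]
L=L[z>0]
key=L[(abs(L[:,0])<.035)&(abs(L[:,1]-.066)<.026)&(abs(L[:,2]-.018)<.005)]
fl=L[(L[:,0]>-.065)&(L[:,0]<.05)&(abs(L[:,1])<.030)&(abs(L[:,2]-.001)<.007)]
pc=L[(abs(L[:,0]+.095)<.03)&(abs(L[:,1])<.025)&(abs(L[:,2]-.028)<.006)]
for n,a in [('key',key),('fl',fl),('pc',pc)]: print(n,cv2.minAreaRect((a[:,:2]*1000).astype(np.float32)),np.median(a[:,2]),np.percentile(a,[1,99],axis=0).tolist())
Q=cloud(f,f['hand_eye'])
for (u0,u1,v0,v1) in [(165,205,230,275),(308,345,230,275)]:
    q=Q[v0:v1,u0:u1].reshape(-1,3);q=q[(q[:,2]>-.04)&(q[:,2]<.03)]
    print(len(q),np.percentile(q,[1,50,99],axis=0))
    t=q[q[:,2]>np.percentile(q[:,2],97)-.003];print(' tip',np.percentile(t,[2,50,98],axis=0))
```

```text
key ((-0.25994873046875, 64.1295394897461), (36.38529586791992, 50.30923843383789), 89.65129852294922) 0.018403775293368486 [[-0.025217100961933893, 0.04612667177887341, 0.016499018680217085], [0.024242429327644106, 0.08163082314804966, 0.019977377129751485]]
fl ((-14.96429443359375, 3.9163761138916016), (100.05742645263672, 52.165748596191406), 0.001044659991748631) 0.0007332958660159138 [[-0.06416207182337513, -0.021527210871741396, -0.0012867785531552203], [0.03372260052783945, 0.029098068920221317, 0.006382584579949701]]
pc ((-95.21832275390625, -2.181118965148926), (35.76983642578125, 28.305574417114258), 0.3932589590549469) 0.02870290092975844 [[-0.11223028556918303, -0.015493893760739097, 0.025457640528608324], [-0.0774728296228813, 0.011804698210291027, 0.03126156385683394]]
1277 [[-0.0381 -0.0123 -0.0395]
 [-0.0273 -0.011  -0.0223]
 [-0.0254  0.0071 -0.0042]]
 tip [[-0.0309 -0.0119 -0.009 ]
 [-0.0256 -0.0034 -0.0069]
 [-0.0254  0.0087 -0.0036]]
1217 [[ 0.0257 -0.0124 -0.0397]
 [ 0.0273 -0.0112 -0.0218]
 [ 0.0378  0.0072 -0.0041]]
 tip [[ 0.0256 -0.0117 -0.0089]
 [ 0.0261 -0.0032 -0.0068]
 [ 0.0319  0.0087 -0.0032]]
```

Run:
```python
from h import *
plan([0.003,.029,.028],n=4)
```

```text
left rot [ 0.02  0.01 -0.04] shift [-0.09 -0.01  2.68]
[[0.02, 0.01, -0.04, -0.03, -0.0, 0.95, 1], [-0.0, -0.0, -0.0, -0.03, -0.0, 0.95, 1], [-0.0, -0.0, -0.0, -0.03, -0.01, 0.78, 1], [-0.0, -0.0, -0.0, -0.0, 0.0, 0.0, 1]]
```

Call:
{"name": "carry_out", "arguments": {
  "moves": [
    [[0,0,0,-0.05,0,0.7,0.2],[0,0,0,-0.05,0,0.7,0.2],[0,0,0,0,0,0.7,0.2],[0,0,0,0,0,0.5,0.2],[0,0,0,0,0,0,0.2],[0,0,0,0,0,0,0.2]]
  ]
}}

```text
time: 2.58
tool_pos: [0.5915, 0.0463, 0.0589]
tool_rot: [-0.104, 0.995, -0.003, -0.002]
contact_force: [0.1, 0.1, 0.5]
gripper_width: 0.6
```

Run:
```python
from h import *
s=state();print(s['tool_pos'],s['contact_force'],s['gripper_width'],s['time'])
plan([0.003,.029,.0135],n=1)
f=save('wrist','w2.png');g=save('scene','s2.png')
a=cv2.resize(f['frame'][:,:,::-1],None,fx=1.5,fy=1.5);cv2.imwrite('pics/w2b.png',a)
cv2.imwrite('pics/s2b.png',cv2.resize(g['frame'][140:260,180:350,::-1],None,fx=4.5,fy=4.5,interpolation=cv2.INTER_CUBIC))
```

```text
[0.5915 0.0463 0.0589] [0.1279 0.137  0.4992] 0.5999452546624146 2.5833
left rot [ 0.01  0.04 -0.05] shift [ 0.03 -0.01  0.42]
[[0.01, 0.04, -0.05, 0.03, -0.01, 0.42, 1]]
```

View pics/w2b.png

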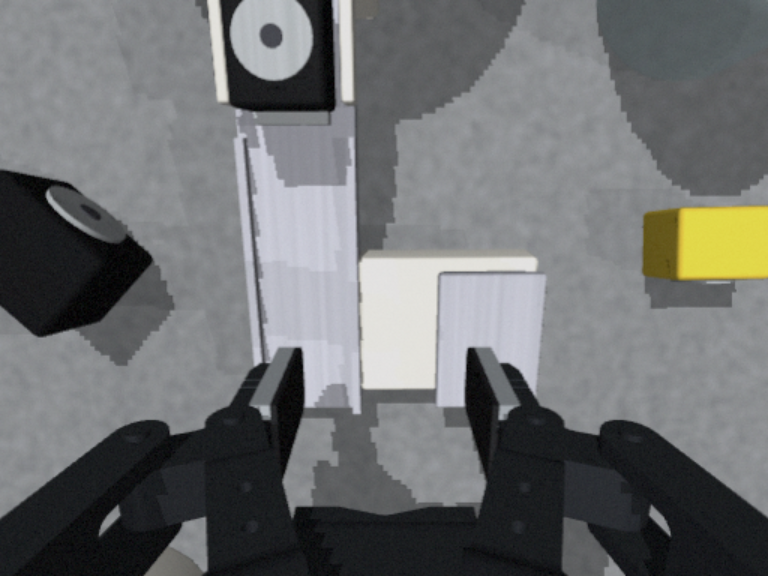

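View pics/s2b.png

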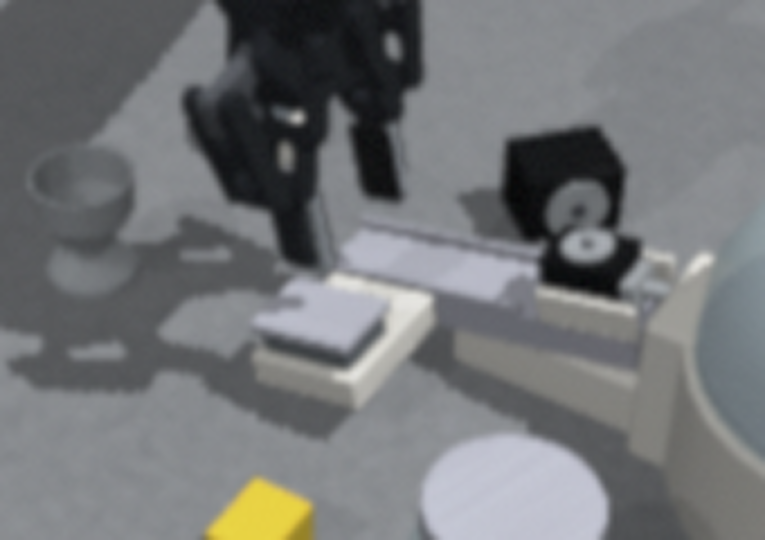

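The fingers are over the slide's centre line and the key plate. I go down to just above contact, then press in steps.

Call:
{"name": "carry_out", "arguments": {
  "moves": [
    [[0,0.05,-0.05,0.05,0,0.2,0.2],[0,0,0,0,0,0.2,0.2],[0,0,0,0,0,0,0.2],[0,0,0,0,0,0,0.2]]
  ]
}}

```text
time: 3.02
tool_pos: [0.5943, 0.0502, 0.0437]
tool_rot: [-0.104, 0.995, -0.001, 0.002]
contact_force: [-1.0, -2.0, 2.0]
gripper_width: 0.6
```

Call:
{"name": "carry_out", "arguments": {
  "moves": [
    [[0,0,0,0,0,0.05,0.2],[0,0,0,0,0,0.05,0.2],[0,0,0,0,0,0,0.2],[0,0,0,0,0,0,0.2]]
  ]
}}

```text
time: 3.35
tool_pos: [0.5947, 0.0511, 0.0401]
tool_rot: [-0.104, 0.995, -0.001, 0.002]
contact_force: [-1.9, -1.9, 2.0]
gripper_width: 0.602
```

Run:
```python
from h import *
s=state();print(s['tool_pos'],s['contact_force'],s['gripper_width'],s['time'],((s['tool_pos']-TS[:3,3])@TS[:3,:3]))
f=save('wrist','w3.png');g=save('scene','s3.png')
cv2.imwrite('pics/s3b.png',cv2.resize(g['frame'][140:260,180:350,::-1],None,fx=4.5,fy=4.5,interpolation=cv2.INTER_CUBIC))
```

```text
[0.5947 0.0511 0.0401] [-1.8555 -1.8904  1.9544] 0.6018458426564615 3.35 [0.0026 0.031  0.0109]
```

View pics/s3b.png

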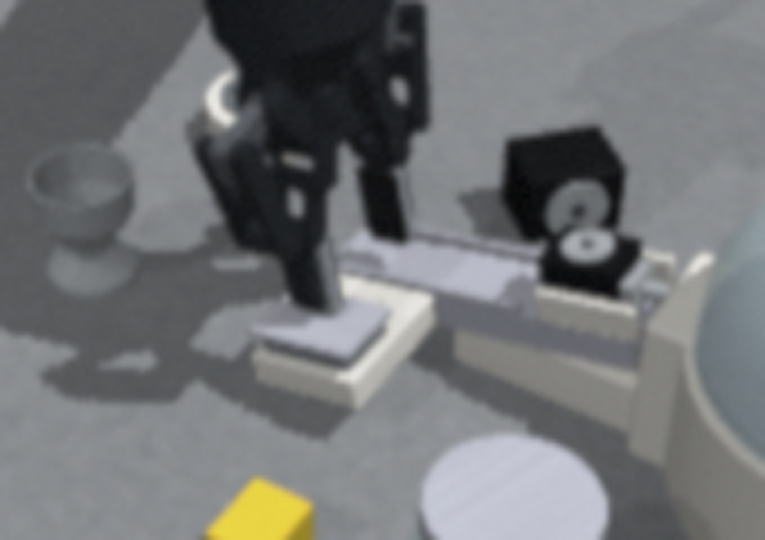

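View pics/w3.png

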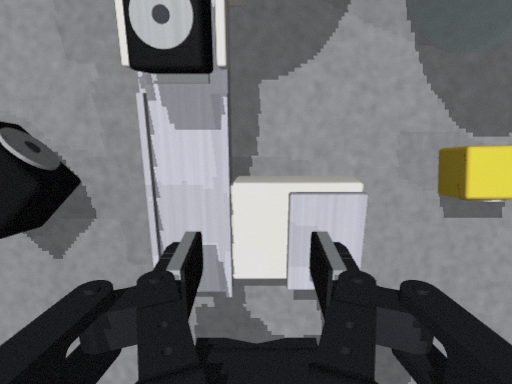

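Call:
{"name": "carry_out", "arguments": {
  "moves": [
    [[0,0,0,-0.08,0,0,0.2],[0,0,0,0,0,0.05,0.2],[0,0,0,0,0,0.05,0.2],[0,0,0,0,0,0,0.2],[0,0,0,0,0,0,0.2]]
  ]
}}

```text
time: 3.87
tool_pos: [0.5917, 0.052, 0.0362]
tool_rot: [-0.104, 0.995, -0.001, 0.002]
contact_force: [2.0, -1.3, 3.6]
gripper_width: 0.601
```

Run:
```python
from h import *
s=state();print(s['tool_pos'],s['contact_force'],s['gripper_width'],s['time'],((s['tool_pos']-TS[:3,3])@TS[:3,:3]))
f=save('wrist','w4.png')
```

```text
[0.5917 0.052  0.0362] [ 1.9558 -1.2505  3.5782] 0.6012305764872814 3.8667 [0.0025 0.028  0.0069]
```

View pics/w4.png

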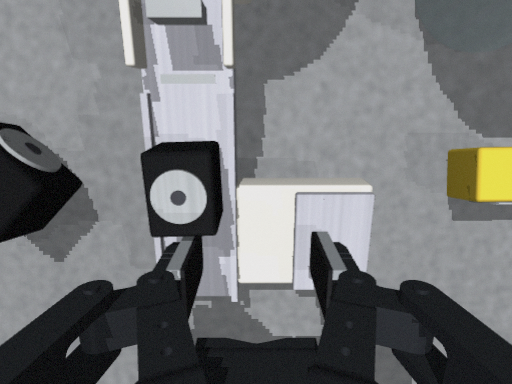

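The piercer has come out and stands against the left finger, with its disc at (178,197). I let it settle, then check pose and stillness.

Call:
{"name": "carry_out", "arguments": {
  "moves": [
    [[0,0,0,0,0,0,0.2],[0,0,0,0,0,0,0.2],[0,0,0,0,0,0,0.2],[0,0,0,0,0,0,0.2],[0,0,0,0,0,0,0.2],[0,0,0,0,0,0,0.2]]
  ]
}}

```text
time: 4.42
tool_pos: [0.5914, 0.052, 0.0361]
tool_rot: [-0.104, 0.995, -0.001, 0.002]
contact_force: [3.2, -0.4, 3.5]
gripper_width: 0.602
```

```bash
cat > m.py <<'E'
from h import *
import sys
s=state();print(s['tool_pos'],s['contact_force'],s['time'],((s['tool_pos']-TS[:3,3])@TS[:3,:3]))
f=save('wrist',sys.argv[1]+'w.png');g=save('scene',sys.argv[1]+'s.png')
cv2.imwrite(f'pics/{sys.argv[1]}sb.png',cv2.resize(g['frame'][140:260,180:350,::-1],None,fx=4.5,fy=4.5,interpolation=cv2.INTER_CUBIC))
q=s['tool_rot'];W=np.eye(4);W[:3,:3]=R.from_quat([q[1],q[2],q[3],q[0]]).as_matrix();W[:3,3]=s['tool_pos']
P=cloud(f,W@f['hand_eye']);L=((P-TS[:3,3])@TS[:3,:3])
ok=(f['z_map']>0)
v,u=np.mgrid[0:384,0:512]
ok&=(v<245)&(u<235)
L=L[ok]
a=L[(L[:,0]>-.07)&(L[:,0]<-.005)&(abs(L[:,1]+.002)<.025)&(abs(L[:,2]-.028)<.006)]
print('pc rect',cv2.minAreaRect((a[:,:2]*1000).astype(np.float32)),'z',np.median(a[:,2]),len(a))
c,*_=np.linalg.lstsq(np.c_[a[:,:2],np.ones(len(a))],a[:,2],rcond=None);print('tilt deg',np.degrees(np.arctan(c[:2])))
E
python3 m.py a; python3 m.py b
python3 -c "
import cv2,numpy as np
a=cv2.imread('pics/w4.png').astype(int);b=cv2.imread('pics/bw.png').astype(int)
print(abs(a-b)[130:245,130:235].mean(),abs(a-b).mean())"
```

```text
[0.5914 0.052  0.0361] [ 3.2169 -0.4269  3.4553] 4.4167 [0.0026 0.0277 0.0068]
pc rect ((-26.05875015258789, -2.905858039855957), (38.73537826538086, 28.29559898376465), 1.8863532543182373) z 0.028692971302027935 6133
tilt deg [ 1.5623 -1.4362]
[0.5913 0.052  0.036 ] [ 2.6275 -1.6558  3.3341] 4.5167 [0.0026 0.0276 0.0067]
pc rect ((-26.116832733154297, -2.917774200439453), (38.59406280517578, 28.35236358642578), 1.5517016649246216) z 0.028674423677109973 6141
tilt deg [ 1.4651 -1.5526]
30.663105590062113 4.860951741536458
```

```bash
sleep 1
```

```text
(no output)
```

View pics/bsb.png

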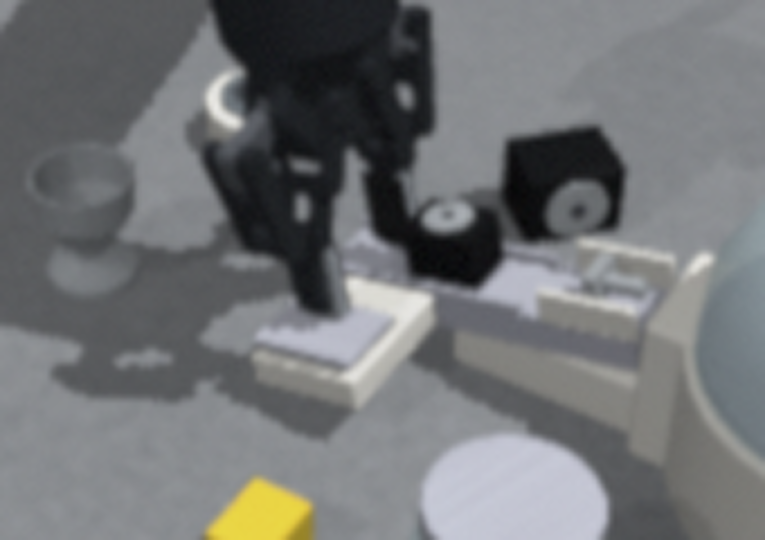

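View pics/bw.png

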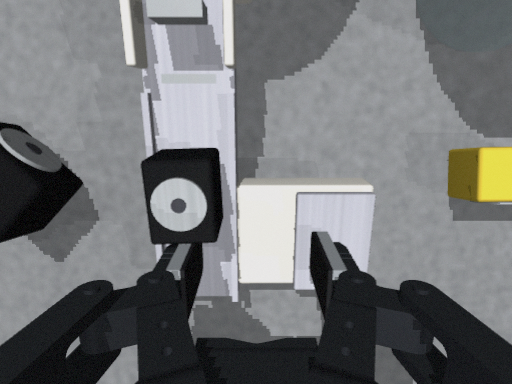

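Call:
{"name": "carry_out", "arguments": {
  "moves": [
    [[0,0,0,0,0,0,0.2],[0,0,0,0,0,0,0.2],[0,0,0,0,0,0,0.2],[0,0,0,0,0,0,0.2],[0,0,0,0,0,0,0.2],[0,0,0,0,0,0,0.2],[0,0,0,0,0,0,0.2],[0,0,0,0,0,0,0.2]]
  ]
}}

```text
time: 5.28
tool_pos: [0.5912, 0.052, 0.036]
tool_rot: [-0.104, 0.995, -0.001, 0.002]
contact_force: [2.0, -0.3, 3.3]
gripper_width: 0.598
```

```bash
python3 m.py c
python3 - <<'E'
from h import *
s=state();f=dict(np.load('pics/cw.png.npz'))
q=s['tool_rot'];W=np.eye(4);W[:3,:3]=R.from_quat([q[1],q[2],q[3],q[0]]).as_matrix();W[:3,3]=s['tool_pos']
P=cloud(f,W@f['hand_eye']);L=((P-TS[:3,3])@TS[:3,:3])
def fit(a,n):
    for _ in range(5):
        c,*_r=np.linalg.lstsq(np.c_[a[:,:2],np.ones(len(a))],a[:,2],rcond=None)
        r=a[:,2]-np.c_[a[:,:2],np.ones(len(a))]@c;a=a[abs(r)<2*r.std()+1e-6]
    print(n,np.degrees(np.arctan(c[:2])),np.median(a[:,2]),len(a))
fit(L[150:180,160:215].reshape(-1,3),'piercer top bit')
fit(L[165:225,155:205].reshape(-1,3),'piercer top')
fit(L[200:230,300:360].reshape(-1,3),'key')
fit(L[95:140,165:220].reshape(-1,3),'floor')
E
```

```text
[0.5912 0.052  0.036 ] [ 2.0121 -0.2808  3.3359] 5.2833 [0.0026 0.0275 0.0066]
pc rect ((-26.061281204223633, -2.9883556365966797), (38.8801155090332, 28.351335525512695), 1.5614348649978638) z 0.028706603299395582 6152
tilt deg [ 1.4692 -1.6215]
piercer top bit [23.5189 -1.1556] 0.028037810225259897 1242
piercer top [ 4.4425 -0.3053] 0.02951891895632796 2661
key [-0.3766  0.2231] 0.01035832220344551 1568
floor [0.1909 0.0903] 0.0003206191535443096 2204
```

Run:
```python
from h import *
s=state();f=dict(np.load('pics/cw.png.npz'))
q=s['tool_rot'];W=np.eye(4);W[:3,:3]=R.from_quat([q[1],q[2],q[3],q[0]]).as_matrix();W[:3,3]=s['tool_pos']
P=cloud(f,W@f['hand_eye']);L=((P-TS[:3,3])@TS[:3,:3])*1000
for v in range(146,246,8): print(v,L[v,155:221:8,0].mean().round(1),L[v-1:v+2,152:221:7,2].mean(0).round(1))
a=L[166:238,152:219].reshape(-1,3);a=a[(np.hypot(a[:,0]+26,a[:,1]+2.5)>12)&(abs(a[:,2]-28)<3)]
c=np.linalg.lstsq(np.c_[a[:,:2],np.ones(len(a))],a[:,2],rcond=None)[0];print(np.degrees(np.arctan(c[:2])),len(a))
```

```text
146 -45.7 [ 4.9 -0.3  0.5  0.6  0.1  0.2  0.4  0.4  0.6  0.5]
154 -44.8 [ 9.6 15.9 15.7 16.4 17.  16.9 62.6 17.8 18.9 12.9]
162 -43.5 [28.  27.9 28.3 28.6 28.  27.9 28.3 28.3 27.5 17.3]
170 -40.4 [28.2 28.4 28.6 28.2 29.1 27.8 28.6 28.  28.1 19.1]
178 -37.2 [28.4 28.1 27.8 28.8 29.  28.3 28.  27.8 27.5 20.8]
186 -34.2 [28.3 29.7 70.  29.6 30.1 29.8 29.9 28.3 27.9 64.1]
194 -31.1 [30.4 30.  30.1 30.4 30.3 30.2 29.8 29.8 28.6 23.3]
202 -27.8 [29.5 29.6 29.8 30.5 30.3 29.7 29.8 29.5 28.2 25.4]
210 -24.6 [30.  30.2 29.2 30.7 30.4 29.6 29.2 29.8 28.7 26. ]
218 -21.1 [28.5 30.4 29.7 30.2 30.  30.  29.4 29.8 28.3 27.3]
226 -17.6 [28.6 27.7 30.  29.3 29.5 29.9 29.8 28.3 28.3 27.4]
234 -13.0 [28.4 28.7 28.2 28.  28.4 28.3 28.5 28.2 28.3 27.6]
242 -9.0 [28.1 27.6 27.6 28.2 27.8 27.7 28.2 22.5 18.4  8.8]
[-0.3659 -1.4895] 1900
```

The piercer is flat: its top is 28 mm above the floor at both ends. It spans about x = -44 to -8.5 mm and isn't moving, so I hand in.

```bash
python3 -c "
from plant import ticket;print(ticket.job_done())"
```

```text
the job is handed in; nothing more can be done
None
```

The job is done and handed in at about 5.4 s. One fingertip pressed the eject key, and the other, already over the slide's centre line, stopped the piercer. The arm is still holding that pose.

**Last checks, in the slide's frame:**
- **Position:** the piercer lies from about x = -44 to -8.5 mm. Its uphill end is about 30 mm past the dock's stop, and its front end is about 43 mm short of the open end. The front matches where the finger pad should be (-8.4 mm).
- **Flat:** its top reads 28 mm above the floor at both ends.
- **Still:** three readings over about 0.9 s put its centre between -26.06 and -26.12 mm.
- **Force:** about 3.3 N upward on the tool from the key, plus up to about 3 N sideways, well within the limits.

**What disagreed:**
- **Tilt fit:** an early fit showed 1.5–4° of tilt because it included the raised steel disc. Without the disc it is about -0.4° along the slide; the -1.5° left across it I put down to depth noise at the side edges.
- **Camera offset:** the wrist camera put the slide about 2 mm to one side of where the fixed cameras did, so I shifted the fingers for that before pressing.
- **Key travel:** the key's top reads about 10 mm above the floor, not the 9 mm of fully down. I didn't press further because the piercer was already out.

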